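Put the bit case and the tin away in the bench locker

ROBOT

A 7-joint arm with a two-finger parallel gripper is mounted at the origin on the work surface. World frame = base frame: x ahead of the robot, y to its left, z up, the work surface at z = 0. Lengths are in m, angles in rad, forces in N, time in s.
With the tool pointing down it reaches from about 0.425 to 0.825 m from the base axis. Payload 3.6 kg.
Tool frame: the origin (TCP) lies at the centre of the arm's flange, where the gripper is bolted on; the fingertips stand 173 mm ahead of it and the grasp point (between the pads) lies 155 mm ahead of it; z points along the fingers, y is the line along which they close (so a half turn about z gives the same grasp; the last joint's range is limited). The gripper opens to 85 mm and grips with 20 to 120 N. Pads are 22 mm wide; open, the fingers measure 114 mm over their backs; the gripper's body (76 mm by 85 mm) begins 54 mm behind the grasp point. The pads swing forward as they close: fully open they stand 13 mm farther back than shut.
Start: joints at [1.308, 0.615, -0.013, 1.423, 0.008, 1.103, -0.04], TCP at [0.152, -0.632, 0.405] pointing down, gripper open.
Joint ranges: [-3.12, 3.12], [-0.3, 2.06], [-1.34, 1.32], [0.26, 2.42], [-1.36, 4.5], [0.01, 1.98], [-2.84, 2.84]. Speed limits (rad/s): [2.79, 2.79, 3.14, 3.14, 3.14, 3.14, 3.14].

INTERFACE

Orientations are given as a 3x3 rotation matrix whose columns are the frame's x, y, z axes.
In Python, from plant import get_obs, snapshot, hand_in gives the robot as it stands.
- The arm moves only by the tool apply_moves, never from a script. Its argument "targets" is a list of rows, each an object of numbers: "gripper": the opening, from 0 (shut) to 1 (fully open); "dx", "dy", "dz": the shift along the world's x, y, z in cm; "turn": the turn about the world's z in degrees. A call has 1 to 12 rows; each row shifts and turns the commanded pose from where the row before left it; what a row does not reach is not made up. A row lasts 1/8 s, in which the tool goes at most 62.5 mm and 10.7 degrees, less where a joint would pass 70% of its speed; a pose out of reach is approached as far as the arm can. A call with a gripper value outside its range is refused whole. The fingers move at their own pace and stop on an object; the grip force is fixed at half the most. Time passes only in rows, so rows that do not move let the fingers close. It gives the time, the measured TCP pose, the force, the opening and the grip force at its end, in the units of the state.
- get_obs(): the state, without advancing time (a new reading comes with each control period).
- snapshot(name): name is "scene" or "top" or "wrist"; returns a dict with "image" (480x640x3 uint8, blue, green, red), "K" (3x3 intrinsics, pixels), "position" and "rotation" of the camera in the world. Camera axes: x right, y up, looking along -z (the intrinsics and any distortion apply to the point x, -y, -z); pixel columns grow to the right and rows downward; lengths in m; the calibration is good to about 2 mm. A picture is of the moment at which its call begins. There is no depth.
- hand_in(): hands the job in; it is judged then, once.
The state is a dict: "clock": time; "joint_pos": joint angles; "dq": joint speeds; "joint_torque": joint torques, N m; "eef_pos": TCP position; "tcp_rot": TCP orientation; "force": force on the tool from outside, world axes, zero at the start; "moment": the same for the moment, N m; "width": finger opening in m; "grip_force": force on a finger pad.
Only numpy, scipy, OpenCV 4.12 (cv2) and the standard library are available. Lean on these libraries where they do the work, as an engineer would, in place of code of your own. Each camera call takes 0.05 s, during which the arm holds its last target. There are 200 camera calls.

TASK

Clear the bench: get the low green locker's door out of the way, slide both the flat grey case and the small steel tin in through its mouth until they are fully inside, lying flat and right way up, then push the door shut. Leave the glue bottle, the small can, the scissors and the tape measure where they are.

Things in the scene. Friction and masses are not known exactly. Their poses are not given: they have to be found in the camera images.
- locker: Low green steel locker, fixed, standing on the bench; no floor or sill, things slide in along the bench. Origin: centre of its open mouth at bench level; x points into the bay, y across the mouth, z up. Bay inside 150 mm wide (y -75 to 75), 185 deep (x 0 to 185), 50 high; walls 5 mm. It takes the case and the tin one behind the other, in either order.
- locker_roof (a point): Middle of the front edge of the locker's roof, right above the mouth plane, 56 mm above the bench (top of the roof). The roof is of crosswise flat bars, 14 mm wide with 15 mm gaps, the first flush with the mouth, so upright fingers can push things only up to the mouth plane.
- locker_door (a joint): Door angle: 0 = shut (panel across the mouth), grows as its free edge swings out from the bay; at 1.57 it points along locker -x; stop at 1.7. Flat panel 156 wide, 4 thick, 3 to 51 mm above the bench, hinged at locker x -4, y -78 mm. Starts part open, stays where left (about 0.5 N at the edge moves it). A pull tab stands 12 mm out of the outer face 140 mm from the hinge.
- door_edge (a point): Middle of the door's free edge, 27 mm above the bench.
- door_hinge (a point): Point on the door's hinge axis, 27 mm above the bench.
- case: Flat grey plastic bit case with black seam, 95 (x) x 130 (y) x 40 (z) mm, about 0.5 kg, too wide to grip: it has to be pushed. Origin: centre of its underside, z up. It starts lying on the bench in front of the mouth, roughly but not exactly facing it (x axis within about 0.5 rad of locker x).
- tin: Rectangular steel tin, 80 (x) x 55 (y) x 38 (z) mm, about 0.3 kg; can be gripped across its 55 mm or pushed. Origin: centre of its underside, z up. Starts on the bench between the case and the locker.
- glue: White glue bottle, diameter 44, height 120 mm, standing; origin centre of underside. Leave alone.
- can: Small can, diameter 56, height 80 mm, standing; origin centre of underside. Leave alone.
- tape: Yellow tape measure, 62 x 34 x 56 mm high, standing on the locker's roof; origin centre of underside. Leave alone.
- scissors: Scissors with red handles lying flat, 170 mm long along x, 75 mm wide, 12 mm high; origin at the pivot, underside. Leave alone.

How it is judged:
At the end, for the whole second after the job is handed in: Case and tin both lie flat and right way up on the bench inside the locker's bay, at rest, and the door is shut to within 0.08 rad (about 12 mm at its free edge). None of glue bottle, can, scissors and tape measure has been moved by more than 30 mm (x of case in the frame of locker between 0.035 and 0.15 m and y of case in the frame of locker between -0.03 and 0.03 m and angle between each of case, tin's own z axis and vertical below 0.15 rad and height (world z) of each of case, tin below 0.01 m and linear speed of each of case, tin below 0.02 m/s and x of tin in the frame of locker between 0.02 and 0.17 m and y of tin in the frame of locker between -0.06 and 0.06 m and value of joint locker_door below 0.08 rad); the robot touches nothing.
It fails at once if A bystander (the white glue bottle, the small can, the tape measure, the scissors) is moved by more than 30 mm (distance of any of glue, can, tape, scissors from where it was at the start of the episode above 0.03 m).
It also fails if it takes over 72 s, if anything falls off the work surface, if the arm or the gripper's body presses on something with over 40 N, if the wrist force passes 120 N, or if a joint passes its speed limit or range.

## Working session

There is one attempt and no reset: what is moved stays moved. The work goes in short steps, Python scripts to look and compute and a tool call to move; the robot and the scene stay as the last step left them, time stands still between calls to the robot, and variables do not carry over. Pictures are saved under pics/ and viewed, at most 10 in all, crops included, and the job is handed in when it is done.

Besides the shell and the picture viewer there is one more tool, called by a JSON object that holds its "method" and its "body". apply_moves: Moves the arm, as the interface text tells. Its arguments: {"type":"object","properties":{"targets":{"type":"array","items":{"type":"object","properties":{"gripper":{"type":"number"},"dx":{"type":"number"},"dy":{"type":"number"},"dz":{"type":"number"},"turn":{"type":"number"}}}}},"required":["targets"]}

```bash
mkdir -p pics
cat > h.py <<'E'
import numpy as np, cv2
from plant import get_obs, snapshot, hand_in
def snap(n,f):
    s=snapshot(n); cv2.imwrite('pics/'+f,s['image']); np.savez('pics/'+f+'.npz',K=s['K'],p=s['position'],R=s['rotation']); return s
def w(f,uv,z):
    c=np.load('pics/'+f+'.npz'); out=[]
    for u,v in uv:
        d=np.linalg.solve(c['K'],[u,v,1]); d=c['R']@np.array([d[0],-d[1],-d[2]]); p=c['p']; out.append(p+d*(z-p[2])/d[2])
    return np.array(out)
E
python3 - <<'E'
from h import *
s=snap('top','top1.png');print(s['position'],s['rotation'],s['K'])
s=snap('scene','scene1.png');print(s['position'])
o=get_obs();print(o['eef_pos'],o['tcp_rot'],o['clock'],o['width'])
E
```

```text
[ 0.37896964 -0.04850239  1.28846699] [[ 0.00567153  0.9906192  -0.13653364]
 [-0.9999815   0.00591852  0.00140317]
 [ 0.00219808  0.13652316  0.99063444]] [[513.13915243   0.         320.45354069]
 [  0.         513.13915243 232.92545387]
 [  0.           0.           1.        ]]
[ 0.93345629 -0.61842362  0.82127483]
[ 0.15180407 -0.63173287  0.40364429] [[ 9.72313120e-01  2.33681187e-01 -5.47699016e-04]
 [ 2.33681829e-01 -9.72310498e-01  2.25811060e-03]
 [-4.85553854e-06 -2.32357787e-03 -9.99997300e-01]] 0.1 0.08541154119772003
```

View pics/top1.png

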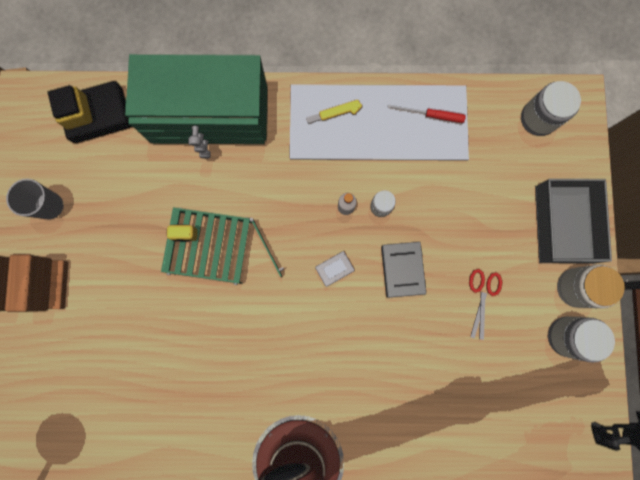

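View pics/scene1.png

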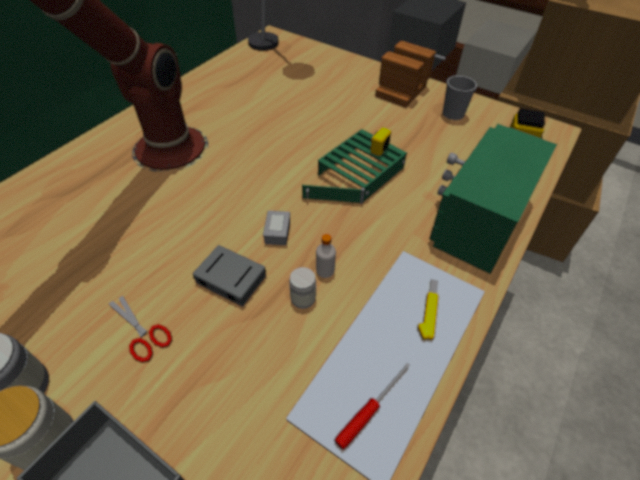

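Run:
```python
from h import *
i=cv2.imread('pics/top1.png')[190:310,150:440]
cv2.imwrite('pics/c1.png',cv2.resize(i[:,:],None,fx=2.75,fy=2.75,interpolation=cv2.INTER_CUBIC))
```

```text
(no output)
```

View pics/c1.png

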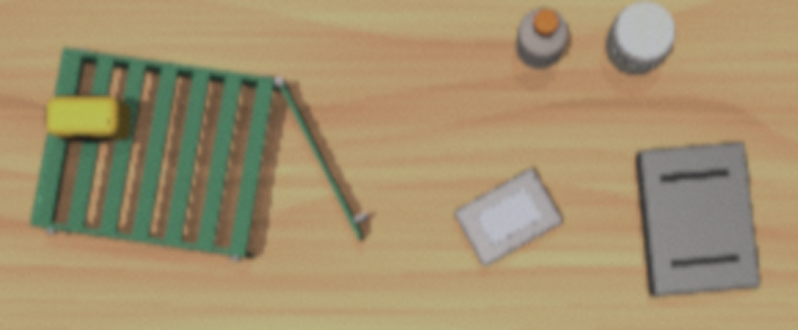

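```bash
cat >> h.py <<'E'
def fr(f,px,z): return w(f,px,z)[:,:2]
E
python3 - <<'E'
from h import *
np.set_printoptions(precision=4,suppress=True)
c=lambda P:[(150+(x+.5)/2.75-.5,190+(y+.5)/2.75-.5) for x,y in P]
f='top1.png'
L=fr(f,c([(276,78),(243,256),(67,50),(35,225)]),.056);print('locker',L)
m=(L[0]+L[1])/2; ax=((L[0]-L[2])+(L[1]-L[3]));ax=-ax/np.linalg.norm(ax)
wd=L[1]-L[0];print('mouth',m,'len',np.linalg.norm(wd),np.linalg.norm(L[0]-L[2]),'ax',ax,np.degrees(np.arctan2(ax[1],ax[0])),'y',np.degrees(np.arctan2(wd[1],wd[0])))
print('door',fr(f,c([(282,82),(360,238)]),.051))
for n,P,z in(('tin',[(455,213),(533,168),(563,219),(486,264)],.038),('case',[(638,153),(742,143),(758,286),(652,295)],.04)):
  q=fr(f,c(P),z);e=np.roll(q,-1,0)-q;print(n,q.mean(0),np.linalg.norm(e,axis=1),np.degrees(np.arctan2(e[:,1],e[:,0])));print(q)
print('glue',fr(f,c([(545,20)]),.12),'can',fr(f,c([(643,32)]),.08),'tape',fr(f,c([(83,116)]),.112))
print('scissors',fr(f,[(476,280),(494,284),(482,338),(474,335)],.01))
E
```

```text
locker [[0.5844 0.1213]
 [0.4273 0.1462]
 [0.6084 0.3072]
 [0.4532 0.3282]]
mouth [0.5058 0.1337] len 0.1590043379415926 0.18749786396420495 ax [0.1344 0.9909] 82.27349341494332 y 171.00403328025706
door [[0.5816 0.1166]
 [0.4438 0.0451]]
tin [ 0.4648 -0.0859] [0.0801 0.0525 0.079  0.0527] [ -59.6595 -149.5817  120.491    31.6724]
[[ 0.4671 -0.0378]
 [ 0.5075 -0.107 ]
 [ 0.4623 -0.1335]
 [ 0.4222 -0.0655]]
case [ 0.4631 -0.2524] [0.0933 0.1271 0.0937 0.1259] [ -84.1454 -174.8287   95.1344    4.9972]
[[ 0.5213 -0.2004]
 [ 0.5308 -0.2932]
 [ 0.4043 -0.3046]
 [ 0.3959 -0.2113]]
glue [[ 0.6247 -0.1133]] can [[ 0.6229 -0.201 ]] tape [[0.5417 0.2751]]
scissors [[ 0.4394 -0.4376]
 [ 0.4297 -0.4819]
 [ 0.2979 -0.4472]
 [ 0.305  -0.4278]]
```

{"method": "apply_moves", "body": {"targets": [{"dx":4,"dy":4,"turn":8.9,"gripper":0},{"dx":4,"dy":4,"turn":8.9,"gripper":0},{"dx":4,"dy":4,"turn":8.9,"gripper":0},{"dx":4,"dy":4,"turn":8.9,"gripper":0},{"dx":4,"dy":4,"turn":8.9,"gripper":0},{"dx":4,"dy":4,"turn":8.9,"gripper":0},{"dx":4,"dy":4,"turn":8.9,"gripper":0},{"dx":1,"dy":5.5,"turn":8.9,"gripper":0},{"dx":1,"dy":5.5,"turn":8.9,"gripper":0},{"dx":1,"dy":5.5,"turn":8.9,"gripper":0},{"dx":1,"dy":5.5,"turn":8.9,"gripper":0},{"dx":1,"dy":5.5,"turn":8.9,"gripper":0}]}}

```text
schema error: expected keys gripper, dx, dy, dz, turn
```

{"method": "apply_moves", "body": {"targets": [{"dx":4,"dy":4,"dz":0,"turn":8.9,"gripper":0},{"dx":4,"dy":4,"dz":0,"turn":8.9,"gripper":0},{"dx":4,"dy":4,"dz":0,"turn":8.9,"gripper":0},{"dx":4,"dy":4,"dz":0,"turn":8.9,"gripper":0},{"dx":4,"dy":4,"dz":0,"turn":8.9,"gripper":0},{"dx":4,"dy":4,"dz":0,"turn":8.9,"gripper":0},{"dx":4,"dy":4,"dz":0,"turn":8.9,"gripper":0},{"dx":1,"dy":5.5,"dz":0,"turn":8.9,"gripper":0},{"dx":1,"dy":5.5,"dz":0,"turn":8.9,"gripper":0},{"dx":1,"dy":5.5,"dz":0,"turn":8.9,"gripper":0},{"dx":1,"dy":5.5,"dz":0,"turn":8.9,"gripper":0},{"dx":1,"dy":5.5,"dz":0,"turn":8.9,"gripper":0}]}}

```text
clock: 1.6
eef_pos: [0.4818, -0.0754, 0.4045]
tcp_rot: [[-0.509, 0.861, -0.0], [0.861, 0.509, -0.0], [-0.0, -0.0, -1.0]]
force: [1.7, 1.5, -0.5]
width: 0.0001
grip_force: 0.0
```

{"method": "apply_moves", "body": {"targets": [{"dx":0,"dy":4.5,"dz":0,"turn":0,"gripper":0},{"dx":0,"dy":4.5,"dz":0,"turn":0,"gripper":0},{"dx":0,"dy":4.5,"dz":0,"turn":0,"gripper":0},{"dx":0,"dy":4.3,"dz":0,"turn":0,"gripper":0},{"dx":0,"dy":0,"dz":-4,"turn":0,"gripper":0},{"dx":0,"dy":0,"dz":-4,"turn":0,"gripper":0},{"dx":0,"dy":0,"dz":-4,"turn":0,"gripper":0},{"dx":0,"dy":0,"dz":-4,"turn":0,"gripper":0},{"dx":0,"dy":0,"dz":-3,"turn":0,"gripper":0},{"dx":0,"dy":0,"dz":-2,"turn":0,"gripper":0},{"dx":0,"dy":0,"dz":0,"turn":0,"gripper":0}]}}

```text
clock: 2.98
eef_pos: [0.4813, 0.1008, 0.1933]
tcp_rot: [[-0.505, 0.863, -0.004], [0.863, 0.505, -0.001], [0.001, -0.004, -1.0]]
force: [0.1, 0.3, 0.9]
width: -0.0002
grip_force: 0.0
```

{"method": "apply_moves", "body": {"targets": [{"dx":0.6,"dy":-1.9,"dz":0,"turn":0,"gripper":0},{"dx":0.9,"dy":-1.8,"dz":0,"turn":0,"gripper":0},{"dx":0.6,"dy":-0.8,"dz":0,"turn":0,"gripper":0},{"dx":0.6,"dy":-0.8,"dz":0,"turn":0,"gripper":0},{"dx":0.7,"dy":-0.7,"dz":0,"turn":0,"gripper":0},{"dx":0.7,"dy":-0.6,"dz":0,"turn":0,"gripper":0},{"dx":0.8,"dy":-0.5,"dz":0,"turn":0,"gripper":0},{"dx":0.9,"dy":-0.5,"dz":0,"turn":0,"gripper":0},{"dx":1,"dy":-0.4,"dz":0,"turn":0,"gripper":0},{"dx":0.9,"dy":-0.3,"dz":0,"turn":0,"gripper":0},{"dx":0,"dy":0,"dz":0,"turn":0,"gripper":0}]}}

```text
clock: 4.35
eef_pos: [0.5598, 0.0175, 0.1947]
tcp_rot: [[-0.504, 0.864, 0.001], [0.864, 0.504, -0.0], [-0.001, 0.001, -1.0]]
force: [0.5, -0.1, 0.3]
width: 0.0001
grip_force: 0.0
```

{"method": "apply_moves", "body": {"targets": [{"dx":-2,"dy":0,"dz":0,"turn":0,"gripper":0},{"dx":0,"dy":0,"dz":4,"turn":0,"gripper":0},{"dx":-1.2,"dy":-2.5,"dz":3.5,"turn":0,"gripper":1},{"dx":-2.5,"dy":-5,"dz":0,"turn":0,"gripper":1},{"dx":-2.5,"dy":-5,"dz":0,"turn":0,"gripper":1},{"dx":0,"dy":0,"dz":0,"turn":0,"gripper":1},{"dx":0,"dy":0,"dz":0,"turn":0,"gripper":1}]}}

```text
clock: 5.22
eef_pos: [0.477, -0.1067, 0.27]
tcp_rot: [[-0.505, 0.863, 0.001], [0.863, 0.505, 0.001], [0.0, 0.001, -1.0]]
force: [0.5, 0.7, -0.9]
width: 0.0855
grip_force: 0.0
```

Run:
```python
from h import *
a=snap('wrist','w1.png')['image'];b=snap('top','t2.png')['image']
b=cv2.resize(b[190:310,150:440],None,fx=2.75,fy=2.75,interpolation=cv2.INTER_CUBIC)
a=cv2.resize(a,(347,260)); c=np.zeros((b.shape[0]+260,b.shape[1],3),np.uint8);c[:b.shape[0]]=b;c[b.shape[0]:,:347]=a
cv2.imwrite('pics/c2.png',c);print(get_obs()['eef_pos'])
```

```text
[ 0.47749773 -0.10543738  0.26996412]
```

View pics/c2.png

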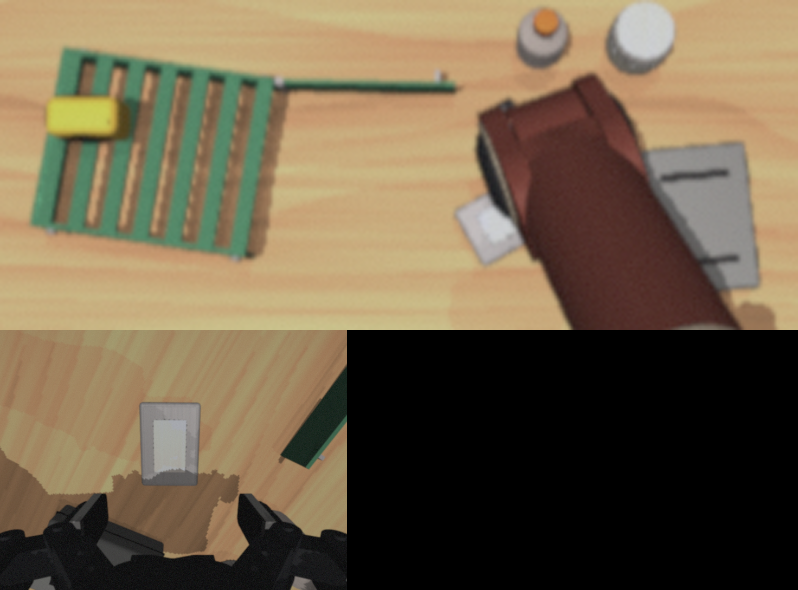

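The door now points straight out from the mouth: its edge is at crop pixel (457,88). In the wrist view the tin sits square and centred between the fingers, so I'll descend and grip it.

{"method": "apply_moves", "body": {"targets": [{"dx":0,"dy":0,"dz":-4,"turn":0,"gripper":1},{"dx":0,"dy":0,"dz":-3,"turn":0,"gripper":1},{"dx":0,"dy":0,"dz":-2,"turn":0,"gripper":1},{"dx":0,"dy":0,"dz":0,"turn":0,"gripper":0},{"dx":0,"dy":0,"dz":0,"turn":0,"gripper":0},{"dx":0,"dy":0,"dz":0,"turn":0,"gripper":0},{"dx":0,"dy":0,"dz":0,"turn":0,"gripper":0},{"dx":0,"dy":0,"dz":0,"turn":0,"gripper":0}]}}

```text
clock: 6.32
eef_pos: [0.4773, -0.1066, 0.1805]
tcp_rot: [[-0.505, 0.863, 0.002], [0.863, 0.505, 0.0], [-0.001, 0.002, -1.0]]
force: [-1.3, 1.6, 6.0]
width: 0.0541
grip_force: 64.2
```

{"method": "apply_moves", "body": {"targets": [{"dx":0.2,"dy":1.8,"dz":0,"turn":-4.9,"gripper":0},{"dx":0.2,"dy":1.8,"dz":0,"turn":-4.9,"gripper":0},{"dx":0.2,"dy":1.8,"dz":0,"turn":-4.9,"gripper":0},{"dx":0.2,"dy":1.8,"dz":0,"turn":-4.8,"gripper":0},{"dx":0.2,"dy":1.8,"dz":0,"turn":-4.8,"gripper":0},{"dx":0.2,"dy":1.8,"dz":0,"turn":-4.8,"gripper":0},{"dx":0.2,"dy":1.8,"dz":0,"turn":-4.8,"gripper":0},{"dx":0.2,"dy":1.8,"dz":0,"turn":-4.8,"gripper":0},{"dx":0.2,"dy":1.8,"dz":0,"turn":0,"gripper":0},{"dx":0.2,"dy":1.8,"dz":0,"turn":0,"gripper":0},{"dx":0.2,"dy":1.8,"dz":0,"turn":0,"gripper":0},{"dx":0.3,"dy":1.5,"dz":0,"turn":0,"gripper":0}]}}

```text
clock: 7.82
eef_pos: [0.5021, 0.1034, 0.1805]
tcp_rot: [[0.148, 0.989, -0.001], [0.989, -0.148, -0.006], [-0.006, -0.0, -1.0]]
force: [-1.8, -7.6, 8.3]
width: 0.0543
grip_force: 64.6
```

{"method": "apply_moves", "body": {"targets": [{"dx":0,"dy":0,"dz":0,"turn":0,"gripper":0},{"dx":0,"dy":0,"dz":0,"turn":0,"gripper":1},{"dx":0,"dy":0,"dz":0,"turn":0,"gripper":1},{"dx":0,"dy":0,"dz":0,"turn":0,"gripper":1},{"dx":-0.6,"dy":-3.5,"dz":0,"turn":0,"gripper":1},{"dx":-0.4,"dy":-2.5,"dz":0,"turn":0,"gripper":1}]}}

```text
clock: 8.57
eef_pos: [0.4916, 0.0448, 0.1795]
tcp_rot: [[0.146, 0.989, -0.001], [0.989, -0.146, -0.001], [-0.001, -0.001, -1.0]]
force: [0.5, 0.4, 0.3]
width: 0.0854
grip_force: 0.0
```

{"method": "apply_moves", "body": {"targets": [{"dx":0,"dy":-2,"dz":4,"turn":0,"gripper":1},{"dx":0,"dy":-2,"dz":4,"turn":1.5,"gripper":1},{"dx":-0.3,"dy":-5,"dz":0,"turn":2,"gripper":1},{"dx":-0.3,"dy":-5,"dz":0,"turn":2,"gripper":1},{"dx":-0.3,"dy":-5,"dz":0,"turn":2,"gripper":1},{"dx":-0.3,"dy":-5,"dz":0,"turn":2,"gripper":1},{"dx":-0.3,"dy":-5,"dz":0,"turn":2,"gripper":1},{"dx":-0.3,"dy":-5,"dz":0,"turn":2,"gripper":1},{"dx":-0.3,"dy":-5,"dz":0,"turn":0,"gripper":1},{"dx":0,"dy":0,"dz":-4,"turn":0,"gripper":1},{"dx":0,"dy":0,"dz":-4,"turn":0,"gripper":1},{"dx":0,"dy":0,"dz":-0.5,"turn":0,"gripper":1}]}}

```text
clock: 10.07
eef_pos: [0.4695, -0.3435, 0.172]
tcp_rot: [[-0.089, 0.996, -0.006], [0.996, 0.089, 0.003], [0.004, -0.005, -1.0]]
force: [0.2, 1.6, 0.9]
width: 0.0857
grip_force: 0.0
```

Run:
```python
from h import *
a=snap('wrist','w3.png')['image'];b=snap('top','t3.png')['image']
b=cv2.resize(b[190:310,150:440],None,fx=2.75,fy=2.75,interpolation=cv2.INTER_CUBIC)
a=cv2.resize(a,(347,260)); c=np.zeros((b.shape[0]+260,b.shape[1],3),np.uint8);c[:b.shape[0]]=b;c[b.shape[0]:,:347]=a
cv2.imwrite('pics/c3.png',c);print(get_obs()['eef_pos'])
```

```text
[ 0.4709724  -0.34381574  0.17459785]
```

View pics/c3.png

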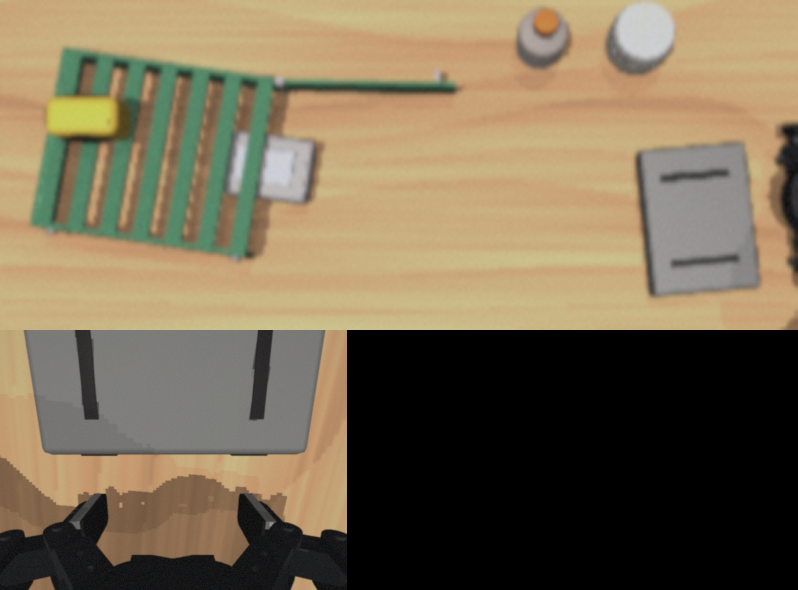

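{"method": "apply_moves", "body": {"targets": [{"dx":-0.13,"dy":1.5,"dz":0,"turn":0,"gripper":1},{"dx":-0.13,"dy":1.5,"dz":0,"turn":0,"gripper":1},{"dx":-0.13,"dy":1.5,"dz":0,"turn":0,"gripper":1},{"dx":-0.13,"dy":1.5,"dz":0,"turn":0,"gripper":1},{"dx":-0.13,"dy":1.5,"dz":0,"turn":0,"gripper":1},{"dx":-0.12,"dy":1.5,"dz":0,"turn":-1.35,"gripper":1},{"dx":-0.08,"dy":1.5,"dz":0,"turn":-1.35,"gripper":1},{"dx":-0.05,"dy":1.5,"dz":0,"turn":-1.35,"gripper":1},{"dx":-0.01,"dy":1.5,"dz":0,"turn":-1.35,"gripper":1},{"dx":0.03,"dy":1.5,"dz":0,"turn":-1.35,"gripper":1},{"dx":0.06,"dy":1.5,"dz":0,"turn":-1.35,"gripper":1},{"dx":0.1,"dy":1.5,"dz":0,"turn":-1.35,"gripper":1}]}}

```text
clock: 11.68
eef_pos: [0.4632, -0.1644, 0.1755]
tcp_rot: [[0.078, 0.997, -0.001], [0.997, -0.078, -0.003], [-0.003, -0.0, -1.0]]
force: [-0.1, -5.2, 4.7]
width: 0.0858
grip_force: 2.7
```

{"method": "apply_moves", "body": {"targets": [{"dx":0.13,"dy":1.5,"dz":0,"turn":-1.35,"gripper":1},{"dx":0.17,"dy":1.5,"dz":0,"turn":-1.35,"gripper":1},{"dx":0.2,"dy":1.5,"dz":0,"turn":-1.35,"gripper":1},{"dx":0.22,"dy":1.5,"dz":0,"turn":0,"gripper":1},{"dx":0.22,"dy":1.5,"dz":0,"turn":0,"gripper":1},{"dx":0,"dy":0,"dz":0,"turn":0,"gripper":1}]}}

```text
clock: 12.42
eef_pos: [0.4728, -0.0869, 0.175]
tcp_rot: [[0.143, 0.99, -0.0], [0.99, -0.143, 0.001], [0.001, -0.0, -1.0]]
force: [-0.9, -0.2, -0.4]
width: 0.0853
grip_force: 0.0
```

Run:
```python
from h import *
a=snap('wrist','w4.png')['image'];b=snap('top','t4.png')['image']
b=cv2.resize(b[190:310,150:440],None,fx=2.75,fy=2.75,interpolation=cv2.INTER_CUBIC)
a=cv2.resize(a,(347,260)); c=np.zeros((b.shape[0]+260,b.shape[1],3),np.uint8);c[:b.shape[0]]=b;c[b.shape[0]:,:347]=a
cv2.imwrite('pics/c4.png',c);print(get_obs()['eef_pos'])
```

```text
[ 0.47267371 -0.08800547  0.17467633]
```

View pics/c4.png

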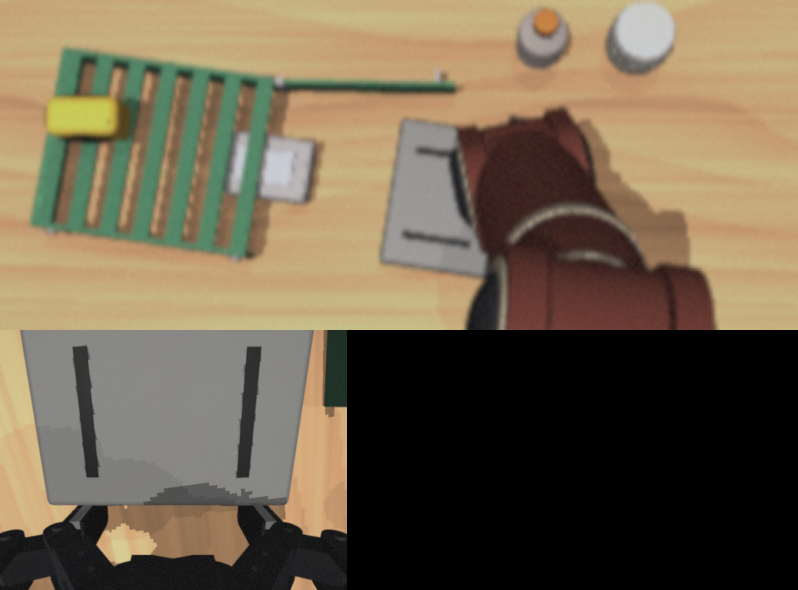

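```bash
cat >> h.py <<'E'
TH=np.radians(81.6);A=np.array([np.cos(TH),np.sin(TH)]);B=np.array([-A[1],A[0]]);M=np.array([.5058,.1337])
loc=lambda p:np.stack([(np.asarray(p)-M)@A,(np.asarray(p)-M)@B],-1)
cr=lambda P:[(150+(x+.5)/2.75-.5,190+(y+.5)/2.75-.5) for x,y in P]
E
python3 - <<'E'
from h import *
np.set_printoptions(precision=4,suppress=True)
q=loc(fr('t4.png',cr([(404,119),(381,261),(486,275)]),.04));print(q,np.degrees(np.arctan2(*(q[1]-q[0]))))
print('tin',loc(fr('t4.png',cr([(316,140),(306,203)]),.038)))
print('tcp',loc(get_obs()['eef_pos'][:2]))
print('door',loc(fr('t4.png',cr([(280,83),(455,87)]),.051)))
E
```

```text
[[-0.1175 -0.0627]
 [-0.1174  0.0651]
 [-0.2107  0.0632]] 0.03457403617548736
tin [[-0.0427 -0.0323]
 [-0.0433  0.0246]]
tcp [-0.2242  0.0004]
door [[-0.0043 -0.0764]
 [-0.1584 -0.0964]]
```

{"method": "apply_moves", "body": {"targets": [{"dx":0.22,"dy":1.48,"dz":0,"turn":0,"gripper":1},{"dx":0.22,"dy":1.48,"dz":0,"turn":0,"gripper":1},{"dx":0.22,"dy":1.48,"dz":0,"turn":0,"gripper":1},{"dx":0.22,"dy":1.48,"dz":0,"turn":0,"gripper":1},{"dx":0.22,"dy":1.48,"dz":0,"turn":0,"gripper":1},{"dx":0.22,"dy":1.48,"dz":0,"turn":0,"gripper":1},{"dx":0.22,"dy":1.48,"dz":0,"turn":0,"gripper":1},{"dx":0.22,"dy":1.48,"dz":0,"turn":0,"gripper":1},{"dx":0.22,"dy":1.48,"dz":0,"turn":0,"gripper":1},{"dx":0.22,"dy":1.48,"dz":0,"turn":0,"gripper":1},{"dx":0.22,"dy":1.48,"dz":0,"turn":0,"gripper":1},{"dx":0.22,"dy":1.48,"dz":0,"turn":0,"gripper":1}]}}

```text
clock: 14.02
eef_pos: [0.4995, 0.0896, 0.1746]
tcp_rot: [[0.146, 0.989, -0.0], [0.989, -0.146, -0.0], [-0.0, -0.0, -1.0]]
force: [-0.8, -3.4, -1.3]
width: 0.0854
grip_force: 1.7
```

{"method": "apply_moves", "body": {"targets": [{"dx":0.15,"dy":0.99,"dz":0,"turn":0,"gripper":1},{"dx":0.12,"dy":0.79,"dz":0,"turn":0,"gripper":1},{"dx":0.1,"dy":0.69,"dz":0,"turn":0,"gripper":1},{"dx":0.07,"dy":0.5,"dz":0,"turn":0,"gripper":1},{"dx":0,"dy":0,"dz":0,"turn":0,"gripper":1},{"dx":0,"dy":0,"dz":0,"turn":0,"gripper":1}]}}

```text
clock: 14.78
eef_pos: [0.504, 0.1191, 0.1749]
tcp_rot: [[0.145, 0.989, 0.001], [0.989, -0.145, 0.002], [0.002, 0.001, -1.0]]
force: [-0.5, 0.2, 0.2]
width: 0.0856
grip_force: 0.2
```

Run:
```python
from h import *
print('tcp',loc(get_obs()['eef_pos'][:2]))
```

```text
tcp [-0.0147022  -0.00039259]
```

{"method": "apply_moves", "body": {"targets": [{"dx":0.03,"dy":0.2,"dz":0,"turn":0,"gripper":1},{"dx":0.03,"dy":0.2,"dz":0,"turn":0,"gripper":1},{"dx":0,"dy":0,"dz":0,"turn":0,"gripper":1}]}}

```text
clock: 15.15
eef_pos: [0.5044, 0.1207, 0.1749]
tcp_rot: [[0.147, 0.989, -0.001], [0.989, -0.147, -0.003], [-0.003, -0.001, -1.0]]
force: [-0.9, -5.5, 3.1]
width: 0.0854
grip_force: 2.3
```

{"method": "apply_moves", "body": {"targets": [{"dx":0,"dy":0,"dz":0,"turn":0,"gripper":1},{"dx":-0.4,"dy":-3,"dz":0,"turn":0,"gripper":1},{"dx":-0.7,"dy":-5,"dz":0,"turn":0,"gripper":0},{"dx":-1,"dy":-5.5,"dz":0,"turn":0,"gripper":0},{"dx":-1,"dy":-5.5,"dz":3,"turn":0,"gripper":0},{"dx":0,"dy":0,"dz":3,"turn":0,"gripper":0}]}}

```text
clock: 15.9
eef_pos: [0.4728, -0.072, 0.2347]
tcp_rot: [[0.156, 0.988, -0.001], [0.988, -0.156, -0.002], [-0.002, -0.001, -1.0]]
force: [1.6, 1.3, 0.2]
width: 0.0125
grip_force: 0.0
```

Run:
```python
from h import *
a=snap('scene','s5.png')['image'];b=snap('top','t5.png')['image']
b=cv2.resize(b[190:310,150:440],None,fx=2.75,fy=2.75,interpolation=cv2.INTER_CUBIC)
a=cv2.resize(a[110:240,250:450],(400,260)); c=np.zeros((b.shape[0]+260,b.shape[1],3),np.uint8);c[:b.shape[0]]=b;c[b.shape[0]:,:400]=a
cv2.imwrite('pics/c5.png',c);print(get_obs()['eef_pos'])
```

```text
[ 0.47502442 -0.06770067  0.23701962]
```

View pics/c5.png

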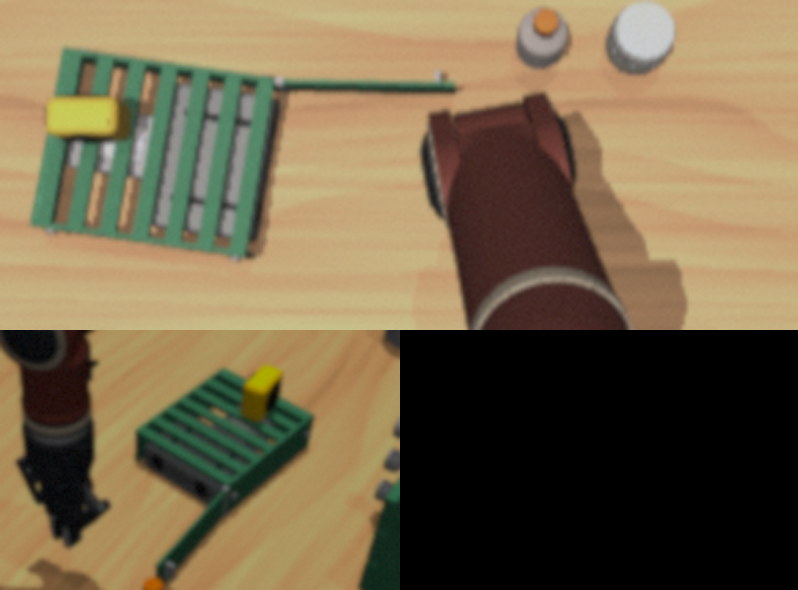

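{"method": "apply_moves", "body": {"targets": [{"dx":0,"dy":0,"dz":4,"turn":0,"gripper":0},{"dx":4.5,"dy":3,"dz":0,"turn":0,"gripper":0},{"dx":5,"dy":3,"dz":0,"turn":0,"gripper":0},{"dx":4.5,"dy":3.1,"dz":0,"turn":0,"gripper":0},{"dx":0,"dy":0,"dz":-4,"turn":0,"gripper":0},{"dx":0,"dy":0,"dz":-4,"turn":0,"gripper":0},{"dx":0,"dy":0,"dz":0,"turn":0,"gripper":0}]}}

```text
clock: 16.88
eef_pos: [0.612, 0.0255, 0.1906]
tcp_rot: [[0.144, 0.99, -0.008], [0.99, -0.144, 0.001], [-0.001, -0.008, -1.0]]
force: [-0.8, -0.3, 0.7]
width: -0.0002
grip_force: 0.0
```

{"method": "apply_moves", "body": {"targets": [{"dx":-1.5,"dy":-0.4,"dz":0,"turn":0,"gripper":0},{"dx":-1.7,"dy":-0.1,"dz":0,"turn":0,"gripper":0},{"dx":-1.7,"dy":0.1,"dz":0,"turn":0,"gripper":0},{"dx":-1.7,"dy":0.5,"dz":0,"turn":0,"gripper":0},{"dx":-1.6,"dy":0.7,"dz":0,"turn":0,"gripper":0},{"dx":-1.4,"dy":1,"dz":0,"turn":0,"gripper":0},{"dx":-1.2,"dy":1.2,"dz":0,"turn":0,"gripper":0},{"dx":-1,"dy":1.4,"dz":0,"turn":0,"gripper":0},{"dx":-0.7,"dy":1.6,"dz":0,"turn":0,"gripper":0},{"dx":-0.4,"dy":1.6,"dz":0,"turn":0,"gripper":0},{"dx":0,"dy":0,"dz":0,"turn":0,"gripper":0}]}}

```text
clock: 18.25
eef_pos: [0.4841, 0.1023, 0.1942]
tcp_rot: [[0.142, 0.99, -0.001], [0.99, -0.142, 0.001], [0.001, -0.001, -1.0]]
force: [-0.1, -0.4, 0.3]
width: -0.0001
grip_force: 0.0
```

Run:
```python
from h import *
o=get_obs();print('tcp',loc(o['eef_pos'][:2]),o['force'])
```

```text
tcp [-0.03419883  0.0169014 ] [-0.12687022 -0.41533105  0.31948277]
```

{"method": "apply_moves", "body": {"targets": [{"dx":0.1,"dy":0.7,"dz":0,"turn":0,"gripper":0},{"dx":0.1,"dy":0.5,"dz":0,"turn":0,"gripper":0},{"dx":0,"dy":0.3,"dz":0,"turn":0,"gripper":0},{"dx":0,"dy":0,"dz":0,"turn":0,"gripper":0}]}}

```text
clock: 18.75
eef_pos: [0.4868, 0.1153, 0.1943]
tcp_rot: [[0.146, 0.989, 0.0], [0.989, -0.146, 0.0], [0.0, 0.0, -1.0]]
force: [-0.1, 0.1, 0.1]
width: -0.0
grip_force: 0.0
```

{"method": "apply_moves", "body": {"targets": [{"dx":0,"dy":0.2,"dz":0,"turn":0,"gripper":0},{"dx":0,"dy":0.2,"dz":0,"turn":0,"gripper":0},{"dx":0,"dy":0,"dz":0,"turn":0,"gripper":0}]}}

```text
clock: 19.12
eef_pos: [0.4868, 0.1184, 0.1943]
tcp_rot: [[0.147, 0.989, 0.0], [0.989, -0.147, -0.001], [-0.001, 0.0, -1.0]]
force: [0.8, -3.0, 0.5]
width: -0.0001
grip_force: 1.3
```

{"method": "apply_moves", "body": {"targets": [{"dx":0,"dy":0.2,"dz":0,"turn":0,"gripper":0},{"dx":0,"dy":0.2,"dz":0,"turn":0,"gripper":0},{"dx":0,"dy":0,"dz":0,"turn":0,"gripper":0}]}}

```text
clock: 19.5
eef_pos: [0.4869, 0.1193, 0.1943]
tcp_rot: [[0.15, 0.989, -0.001], [0.989, -0.15, -0.006], [-0.007, -0.0, -1.0]]
force: [1.6, -9.4, 4.0]
width: -0.0
grip_force: 4.5
```

{"method": "apply_moves", "body": {"targets": [{"dx":-0.4,"dy":-3,"dz":0,"turn":0,"gripper":0},{"dx":-0.8,"dy":-6,"dz":0,"turn":0,"gripper":0},{"dx":-0.8,"dy":-6,"dz":2,"turn":0,"gripper":0},{"dx":0,"dy":-5,"dz":3,"turn":0,"gripper":0},{"dx":0,"dy":0,"dz":0,"turn":0,"gripper":0}]}}

```text
clock: 20.12
eef_pos: [0.467, -0.0809, 0.2455]
tcp_rot: [[0.157, 0.988, 0.004], [0.988, -0.157, -0.003], [-0.002, 0.005, -1.0]]
force: [0.8, 0.5, 0.8]
width: 0.0002
grip_force: 0.0
```

Run:
```python
from h import *
a=snap('scene','s6.png')['image'];b=snap('top','t6.png')['image']
b=cv2.resize(b[190:310,150:440],None,fx=2.75,fy=2.75,interpolation=cv2.INTER_CUBIC)
a=cv2.resize(a[110:240,250:450],(400,260)); c=np.zeros((b.shape[0]+260,b.shape[1],3),np.uint8);c[:b.shape[0]]=b;c[b.shape[0]:,:400]=a
z=cv2.resize(snap('top','t7.png')['image'][200:295,155:260],(398,260),interpolation=cv2.INTER_CUBIC);c[b.shape[0]:,400:798]=z
cv2.imwrite('pics/c6.png',c)
```

```text
(no output)
```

View pics/c6.png

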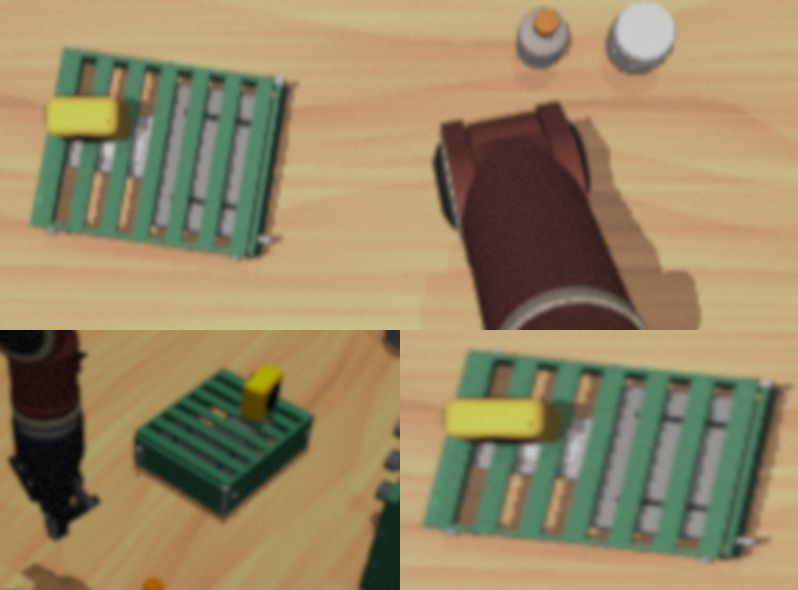

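Run:
```python
from h import *
z=np.mean([cv2.imread('pics/t6.png').astype(float),cv2.imread('pics/t7.png').astype(float)],0).astype(np.uint8)[212:290,225:265]
cv2.imwrite('pics/c7.png',cv2.resize(z,None,fx=7.5,fy=7.5,interpolation=cv2.INTER_CUBIC))
```

```text
(no output)
```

View pics/c7.png

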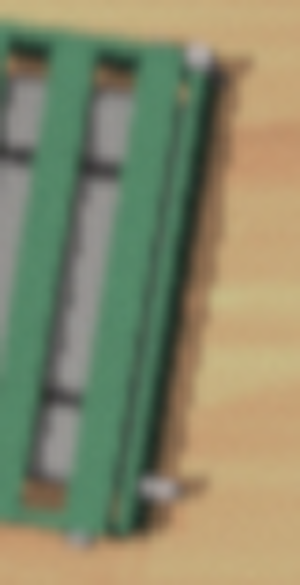

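The door's top edge runs parallel to the roof's front bar from (195,60) to (125,530), so it is shut. The case and tin show through the bars, both inside.

```bash
python3 -c "
from h import *
print(hand_in())"
```

```text
the job is handed in; nothing more can be done
None
```

I handed the job in at about 20 s on the robot's clock. The final pictures show the case and tin inside the locker and the door shut. I touched none of the glue bottle, can, scissors or tape measure, and `hand_in()` returned no verdict.

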